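# Tap the tapered key home in a drive hub

## Robot

A 6-joint arm with a two-finger parallel gripper is mounted at the origin on a cart in front of the work surface, level with it; the furniture and walls round the work are solid. World frame = base frame: x ahead of the robot, y to its left, z up, the work surface at z = 0. Lengths are in mm, angles in rad, forces in N, time in s.
With the tool pointing down it reaches from about 350 to 875 mm from the base axis. Payload 4.2 kg.
Tool frame: the origin (TCP) lies midway between the tips of the shut fingers; the grasp point (between the pads) lies 19 mm behind it (arm.tcp_to_grasp is the distance from the TCP to the grasp point, in mm); z points along the fingers, y is the line along which they close (so a half turn about z gives the same grasp; the last joint's range is limited). The gripper opens to 85 mm and grips with 20 to 120 N. Pads are 22 mm wide; open, the fingers measure 114 mm over their backs; the gripper's body (76 mm by 85 mm) begins 54 mm behind the grasp point. The pads swing forward as they close: fully open they stand 13 mm farther back than shut.
Start: joints at [-1.001, 0.385, 0.008, 0, -1.194, -0.259], TCP at [191.153, -595.029, 231.312] pointing down, gripper open.
Joint ranges: [-3.14, 3.14], [-1.21, 2.06], [-1.07, 1.41], [-3.16, 2.05], [-2.99, -0.16], [-3.1, 3.1]. Speed limits (rad/s): [2.79, 2.79, 3.14, 3.14, 3.14, 3.14].

## Interface

Orientations are given as a unit quaternion [x, y, z, w].
In Python, from bench import arm gives the robot as it stands.
- The arm moves only by the tool arm_command, never from a script. Its argument "rows" is a list of rows, each a list of 2 entries, a list of its own where there are three numbers: the shift along the tool's x, y, z as a fraction of full scale, then the turn, a rotation vector about the tool's x, y, z as a fraction of full scale. In form: [[[x, y, z], [wx, wy, wz]], ...]. A call has 1 to 5 rows; each row is the pose to reach, as a shift and turn from the pose commanded when the call began, along the tool's axes at that moment, turning the shorter way round; what a row does not reach only later rows make up. Full scale, the value 1, is 0.25 m for a shift and 180 degrees for a turn. A row lasts 1/10 s, in which the tool goes at most 50 mm and 8.59 degrees, less where a joint would pass 70% of its speed; a pose out of reach is approached as far as the arm can. A call with a number of a shift or a turn outside -1 to 1 is refused whole. A call with a gripper value outside its range is refused whole. "grip" is the opening, from 0 (shut) to 1 (fully open), set as the call begins (left out, the last holds). The fingers move at their own pace and stop on an object; the grip force is fixed at half the most. Time passes only in rows, so rows that repeat a pose let the fingers close. It gives the time, the measured TCP pose, the force, the opening and the grip force at its end, in the units of the state.
- arm.read_state(): the state, without advancing time (a new reading comes with each control period).
- arm.get_image(name): name is "side" or "top"; returns (picture, depth): 384x512x3 uint8, blue, green, red; 384x512 float32, mm along the optical axis (not along the pixel's ray), 0 where there is no reading.
- arm.camera_info(name): a dict with "fx", "fy", "cx", "cy" (pixels), "k1" (the pictures are not rectified: a ray, as slopes to the right and down, at radius r is drawn at 1 + k1 r^2 times it, then the intrinsics apply), "extrinsics" (4x4, takes a point from camera to world coordinates). Camera axes: x right, y down, z forward; pixel columns grow to the right and rows downward; lengths in mm; the calibration is good to about 2 mm. A picture is of the moment at which its call begins. camera_info takes no time and is no camera call.
- arm.job_done(): hands the job in; it is judged then, once.
Trained networks look in the newest picture that a camera, given by its name, has taken for a name from the list of things; names that differ only in an ending like _2 or _b are one class to them, and where a whole thing is asked for, a point or a joint stands for the part that bears it (a point fixed in the world has none). Each returns a list of dicts, best first, with "score" (0 to 1); they miss things now and then, are a little off and sometimes report something else, mostly with a low value. They report only what shows in the picture. A call takes as long as a camera call. They do not tell look-alikes from the thing itself.
- arm.spot_in(camera, query): "position" ([column, row] in pixels, amid what is visible of it).
The state is a dict: "clock": time; "joints": joint angles; "joint_vel": joint speeds; "joint_efforts": joint torques, N m; "position": TCP position; "ee_rot": TCP orientation; "contact_force": force on the tool from outside, world axes, zero at the start; "wrist_torque": the same for the moment, N m; "gripper_width": finger opening in mm; "grasp_force": force on a finger pad.
Only numpy, scipy, OpenCV 4.12 (cv2) and the standard library are available. Lean on these libraries where they do the work, as an engineer would, in place of code of your own. Each camera call takes 0.05 s, during which the arm holds its last target. There are 200 camera calls.

## Task

Take the brass tapered key out of the white rack, stand it point down in the gap of the blue hub next to the steel shaft, and let go of it. Then tap or push it down from above until its head is fully down on the hub and the shoe is tight against the shaft, and leave it there. Leave the black-headed key in the rack.

Things in the scene. Friction and masses are not known exactly. Their poses are not given: they have to be found in the camera images.
- key: Brass tapered key, 0.1 to 0.2 kg, hung point down in a pocket of the white rack (72 mm high), 2 mm loose. Origin: centre of the head's underside; z up. Head 24 mm in x, 36 in y, to 38 mm above the origin: grasp it from above. Shank to 60 mm below, 24 mm wide in x; thickness in y tapers on both sides, 26 mm at the head to 8 at the tip. Lift 65 mm to clear; a half turn makes no difference.
- plain_key: The wrong key: black head of the same size, origin and axes as the brass key's, straight dark steel shank 10 mm thick. It hangs in the other pocket of the rack, 100 mm from the brass key along their y axis; either key may be in either pocket.
- gap (a point): Middle of the gap's mouth at the start, at the flat top of the fixed blue hub, 78 mm above the worktop; z up. Mouth 18 mm in y, 33 in x, 64 deep; the walls slope like the key. Set the key with its y along this y, either way round: loose, its head stops about 27 mm above the hub; home, it rests on the hub, its axis 4 mm to -y. Shaft (30 mm thick, 11 mm above the hub) 43 mm to -y.
- shoe (a joint): Travel (m) of the aluminium shoe, the gap's -y wall: 0 at the start, grows as the key drives it towards the shaft; about 0.008 when the key is home (stop 0.0085). Stiff dry friction, no spring: it stays where left. Driving the key takes a push of about 3 to 15 N straight down on its head; its weight does not do it.
There are look-alikes about, which are no part of the job. Of the things that look like the key, the largest one is meant.

How it is judged:
By the outcome, as a careful person would: the job done as asked, in the order asked, and still so for the second after the job is handed in, with the robot touching nothing.
It also fails if it takes over 51 s, if anything falls off the work surface, if the arm or the gripper's body presses on something with over 40 N, if the wrist force passes 120 N, or if a joint passes its speed limit or range.

## Working session

There is one attempt and no reset: what is moved stays moved. The work goes in short steps, Python scripts to look and compute and a tool call to move; the robot and the scene stay as the last step left them, time stands still between calls to the robot, and variables do not carry over. Pictures are saved under pics/ and viewed, at most 10 in all, crops included, and the job is handed in when it is done.

Besides the shell and the picture viewer there is one more tool, called after ">>>" as name(argument=value, ...), one argument or row to a line, values as JSON. arm_command: Moves the arm, as the interface text tells. Shift numbers are shares of 0.25 m and turn numbers shares of 180 degrees, none past 1 either way. Its arguments: {"type":"object","properties":{"rows":{"type":"array","items":{"type":"array"}},"grip":{"type":"number"}},"required":["rows"]}

```bash
mkdir -p pics; ls
cat > h.py <<'E'
import numpy as np, cv2
from bench import arm
from scipy.spatial.transform import Rotation as R
def cloud(name):
    im,d=arm.get_image(name); c=arm.camera_info(name)
    v,u=np.mgrid[0:384,0:512].astype(float)
    K=np.array([[c['fx'],0,c['cx']],[0,c['fy'],c['cy']],[0,0,1]])
    x=(u-c['cx'])/c['fx'];y=(v-c['cy'])/c['fy'];a,b=x.copy(),y.copy()
    for _ in range(10):
        s=1+c['k1']*(a*a+b*b);a=x/s;b=y/s
    P=np.stack([a*d,b*d,d,np.ones_like(d)],-1)@np.array(c['extrinsics']).T
    P=P[...,:3];P[d==0]=np.nan
    return im,d,P
E
python3 - <<'E'
from h import *
for n in ['top','side']:
    im,d,P=cloud(n); np.save(f'{n}.npy',P); cv2.imwrite(f'{n}_im.png',im)
    cv2.imwrite(f'pics/{n}1.png',im)
    print(n,np.round(arm.camera_info(n)['extrinsics'],2).tolist())
    for q in ['key','plain_key','gap','shoe']:
        for r in arm.spot_in(n,q)[:4]:
            u,v=map(int,r['position']);print(q,round(r['score'],2),u,v,np.round(P[v,u]))
print(arm.read_state())
E
```

```text
pics
top [[0.0, -0.99, 0.16, 347.95], [-1.0, 0.0, 0.03, 151.45], [-0.03, -0.16, -0.99, 1141.48], [0.0, 0.0, 0.0, 1.0]]
key 0.78 183 207 [480. 338. 109.]
key 0.55 194 176 [563. 319.  67.]
plain_key 0.56 223 211 [470. 242. 108.]
gap 0.84 340 202 [498. -43.  52.]
shoe 0.56 341 198 [507. -44.  62.]
side [[-1.0, 0.02, -0.04, 543.2], [0.05, 0.5, -0.87, 973.5], [0.0, -0.87, -0.5, 541.33], [0.0, 0.0, 0.0, 1.0]]
key 0.88 232 240 [568. 331.  59.]
key 0.82 275 230 [489. 363. 103.]
key 0.64 279 285 [488. 447.  49.]
plain_key 0.82 275 197 [482. 263. 111.]
gap 0.85 255 166 [514.  14.  55.]
shoe 0.39 255 147 [511. -65.  73.]
{'clock': 0.5, 'joints': array([-1.00137068e+00,  3.84705476e-01,  7.84083024e-03, -3.83863880e-05,
       -1.19401529e+00, -2.58604830e-01]), 'joint_vel': array([-0.00026009, -0.00151414,  0.00071893,  0.00065876, -0.00095164,
       -0.00012925]), 'joint_efforts': array([ 2.40229192e-04, -3.91689026e+01,  1.88442814e+01,  4.18709323e+00,
       -7.41417643e-04,  2.96367986e-06]), 'position': array([ 191.16169459, -594.98981438,  231.27985845]), 'ee_rot': array([-1.54778597e-01,  9.87949181e-01,  4.54544162e-05, -4.79755741e-07]), 'contact_force': array([ 0.32609746, -0.04429078,  0.46155748]), 'wrist_torque': array([-0.04495798,  0.03233992, -0.02394484]), 'grasp_force': 0.0, 'gripper_width': 85.48836246356011}
```

Run:
```python
import cv2
a=cv2.imread('top_im.png');b=cv2.imread('side_im.png')
cv2.imwrite('pics/t1.png',cv2.resize(a[130:280,130:400],None,fx=2.9,fy=2.9))
cv2.imwrite('pics/s1.png',cv2.resize(b[80:330,130:400],None,fx=2.4,fy=2.4)[:600])
```

```text
(no output)
```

View pics/t1.png

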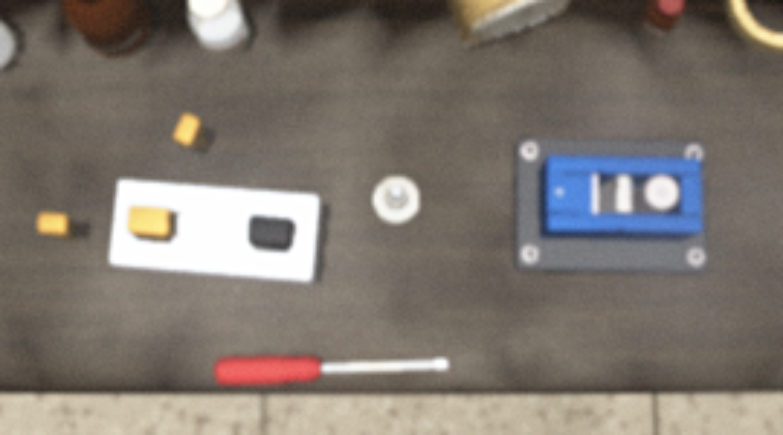

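View pics/s1.png

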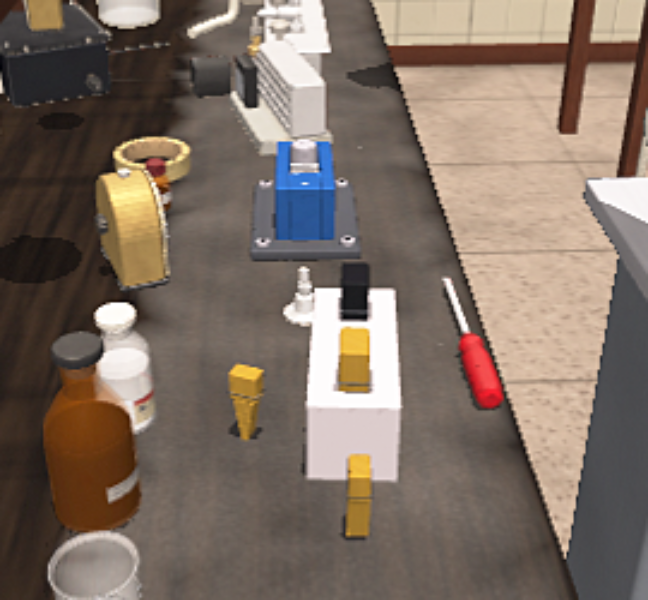

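View pics/side1.png

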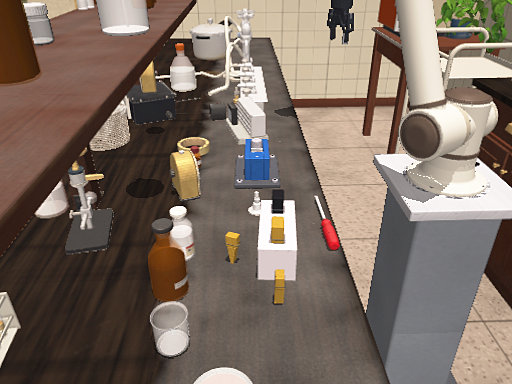

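The pictures show the brass key in the white rack (crop top 150,220; picture ~183,207) with the black key beside it (223,211). The blue hub is at ~(340,197), with its shaft on the right, which is -y. The two loose brass pieces are smaller look-alikes. Next I'll measure these more closely.

Run:
```python
import numpy as np,cv2
for n in ['top','side']:
    P=np.load(n+'.npy');im=cv2.imread(n+'_im.png').astype(int);hsv=cv2.cvtColor(im.astype(np.uint8),cv2.COLOR_BGR2HSV)
    x,y,z=P[...,0],P[...,1],P[...,2]
    def rep(name,m):
        q=P[m]
        if len(q)<8: print(n,name,len(q));return
        r=cv2.minAreaRect(q[:,:2].astype(np.float32))
        c,s,a=r
        print(n,name,len(q),'c',np.round(c,1),'s',np.round(s,1),'a',round(a,1),'med',np.round(np.median(q,0),1),'z',np.round(np.percentile(q[:,2],[5,95]),1))
    rk=(x>430)&(x<530)&(y>200)&(y<400)
    rep('brass head',rk&(z>102)&(y>300)&(y<380)&(hsv[...,1]>90))
    rep('black head',rk&(z>102)&(y>210)&(y<290))
    rep('rack top',rk&(z>66)&(z<78))
    hb=(x>440)&(x<560)&(y>-140)&(y<60)
    bl=(hsv[...,0]>95)&(hsv[...,0]<125)&(hsv[...,1]>140)
    rep('hub top',hb&bl&(z>73)&(z<83))
    rep('shaft',hb&(z>85)&~bl&(z<96))
    rep('hub all',hb&(z>73)&(z<83))
    rep('gap dark',hb&(z>5)&(z<60)&(abs(x-505)<15)&(y>-90)&(y<10)&~bl)
```

```text
top brass head 115 c [482.5 341.6] s [31.3 19.4] a 87.3 med [482.3 342.  109.3] z [104.9 112.3]
top black head 143 c [476.8 244.2] s [35.7 23.1] a 85.8 med [475.5 244.8 108.9] z [105.2 112.1]
top rack top 1531 c [480.5 294.3] s [171.1  69. ] a 85.2 med [477.2 292.7  71.4] z [68.2 74.6]
top hub top 747 c [508.3 -49.9] s [127.5  62. ] a 89.2 med [507.1 -35.5  77.8] z [74.5 80.9]
top shaft 101 c [507.6 -79.6] s [26.8 25. ] a 85.6 med [508.  -80.5  88.9] z [85.9 91.3]
top hub all 1042 c [508.7 -50.8] s [129.3  62.4] a 89.4 med [507.2 -46.4  77.6] z [74.1 80.7]
top gap dark 68 c [508.9 -55.6] s [34.3 21.6] a 88.9 med [508.2 -43.2  40.3] z [22.3 58. ]
side brass head 167 c [483.9 347.3] s [34.7 20.4] a 85.0 med [484.3 353.  110. ] z [103.4 111.5]
side black head 136 c [475.8 246.6] s [38.4 22.3] a 86.0 med [477.3 254.4 109.8] z [103.4 111.6]
side rack top 1379 c [480.7 295.6] s [175.9  69.9] a 85.2 med [484.8 317.9  72.5] z [69.6 74.2]
side hub top 321 c [508.  -46.1] s [127.8  61.1] a 88.8 med [508.5 -14.5  78.5] z [75.2 80. ]
side shaft 45 c [507.6 -76.2] s [26.5 25.4] a 64.3 med [508.3 -74.8  89.4] z [86.4 90.6]
side hub all 428 c [509.4 -46.2] s [127.8  63.9] a 88.8 med [509.6 -27.8  78.3] z [74.2 80.1]
side gap dark 0
```

Run:
```python
import numpy as np,cv2
P=np.load('top.npy')
im=cv2.imread('top_im.png')
print(P[197,315:378].round(0)[:,[1,2]].astype(int).tolist())
cv2.imwrite('pics/hub.png',cv2.resize(im[175:230,305:380],None,fx=10,fy=10,interpolation=cv2.INTER_CUBIC))
```

```text
[[14, 15], [13, 32], [13, 48], [13, 70], [12, 79], [10, 79], [7, 78], [5, 79], [2, 77], [0, 78], [-3, 78], [-6, 75], [-8, 78], [-10, 78], [-12, 81], [-15, 79], [-18, 75], [-19, 80], [-22, 76], [-25, 74], [-27, 80], [-39, 22], [-39, 34], [-42, 35], [-42, 45], [-43, 56], [-45, 61], [-46, 69], [-47, 76], [-49, 79], [-51, 77], [-54, 78], [-56, 78], [-67, 34], [-67, 49], [-67, 58], [-67, 72], [-67, 86], [-69, 88], [-70, 91], [-73, 91], [-75, 90], [-77, 92], [-81, 89], [-83, 90], [-86, 88], [-87, 90], [-90, 89], [-93, 88], [-98, 76], [-99, 84], [-103, 77], [-105, 77], [-107, 78], [-110, 78], [-112, 79], [-115, 75], [-134, 12], [-139, 2], [-142, -1], [-144, 1], [-148, -1], [-150, 0]]
```

View pics/hub.png

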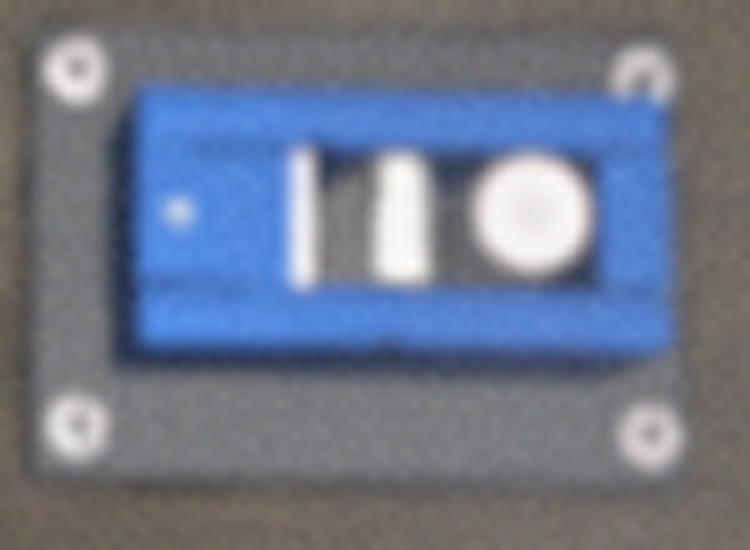

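The gap is at about (508.4, -37, 78) with yaw about -1°. The key is at about (483, 343) with its y axis at 85.2°. I'll plan the approach from there.

```bash
cat >> h.py <<'E'
def plan(p,yang,q0=None,p0=None):
    "shift/turn fractions to put TCP at p, tool down, tool y at angle yang (deg)"
    s=arm.read_state(); p0=s['position'] if p0 is None else np.array(p0); R0=R.from_quat(s['ee_rot'] if q0 is None else q0)
    a=np.radians(yang); Y=np.array([np.cos(a),np.sin(a),0]);Z=np.array([0,0,-1.]);X=np.cross(Y,Z)
    T=R.from_matrix(np.stack([X,Y,Z],1)); t=(R0.inv()*T).as_rotvec()/np.pi
    sh=R0.inv().apply(np.array(p)-p0)/250
    print('shift',sh.round(4),'turn',t.round(4),'|mm|',round(250*np.linalg.norm(sh)))
E
python3 - <<'E'
from h import *
for n in ['top','side']:
    P=np.load(n+'.npy').reshape(-1,3)
    for a,b in [(-600,-400),(-400,-150),(-150,50),(50,200),(200,450)]:
        m=(P[:,1]>a)&(P[:,1]<b)&(P[:,0]>150)
        print(n,a,b,[ (lo,int(np.nanmax(P[m&(P[:,0]>lo)&(P[:,0]<=lo+100),2],initial=-99))) for lo in (200,300,400,500,600,700)])
plan((380,-450,231),107.8)
plan((430,-240,231),107.8,p0=(380,-450,231))
plan((480,0,231),85.2,p0=(430,-240,231))
E
```

```text
top -600 -400 [(200, -99), (300, 8), (400, 20), (500, 140), (600, 86), (700, 104)]
top -400 -150 [(200, -99), (300, 8), (400, 103), (500, 103), (600, 389), (700, 399)]
top -150 50 [(200, 724), (300, 6), (400, 95), (500, 93), (600, 388), (700, 528)]
top 50 200 [(200, -99), (300, 20), (400, 8), (500, 54), (600, 389), (700, 531)]
top 200 450 [(200, -99), (300, 29), (400, 113), (500, 79), (600, 391), (700, 394)]
side -600 -400 [(200, 386), (300, 5), (400, 52), (500, 136), (600, 387), (700, 403)]
side -400 -150 [(200, -99), (300, 3), (400, 100), (500, 99), (600, 381), (700, 411)]
side -150 50 [(200, -99), (300, 3), (400, 90), (500, 91), (600, 388), (700, 417)]
side 50 200 [(200, -99), (300, 17), (400, 3), (500, 53), (600, 109), (700, 454)]
side 200 450 [(200, -99), (300, 27), (400, 112), (500, 75), (600, 384), (700, 391)]
shift [-0.8965  0.3212  0.0012] turn [0. 0. 0.] |mm| 238
shift [-4.473e-01  7.386e-01  1.000e-04] turn [0. 0. 0.] |mm| 216
shift [-4.840e-01  8.528e-01  1.000e-04] turn [ 0.     -0.      0.1256] |mm| 245
```

>>> arm_command(
  rows=[
    [[-0.18,0.065,0],[0,0,0]],
    [[-0.36,0.13,0],[0,0,0]],
    [[-0.54,0.195,0],[0,0,0]],
    [[-0.72,0.26,0],[0,0,0]],
    [[-0.9,0.32,0],[0,0,0]],
  ],
  grip=1,
)

```text
clock: 1.0
position: [382.1, -448.7, 231.7]
ee_rot: [-0.155, 0.988, -0.0, 0.0]
contact_force: [-0.1, -0.2, 0.4]
gripper_width: 85.3
grasp_force: 0.0
```

>>> arm_command(
  rows=[
    [[-0.09,0.15,0],[0,0,0]],
    [[-0.18,0.3,0],[0,0,0]],
    [[-0.27,0.44,0],[0,0,0]],
    [[-0.36,0.59,0],[0,0,0]],
    [[-0.45,0.74,0],[0,0,0]],
  ],
)

```text
clock: 1.5
position: [431.7, -237.9, 231.6]
ee_rot: [-0.155, 0.988, -0.0, 0.0]
contact_force: [1.0, -1.0, 1.0]
gripper_width: 85.1
grasp_force: 0.0
```

>>> arm_command(
  rows=[
    [[-0.1,0.17,0],[0,0,0.025]],
    [[-0.19,0.34,0],[0,0,0.05]],
    [[-0.29,0.51,0],[0,0,0.075]],
    [[-0.39,0.68,0],[0,0,0.1]],
    [[-0.48,0.85,0],[0,0,0.1256]],
  ],
)

```text
clock: 2.0
position: [481.0, 1.6, 231.8]
ee_rot: [0.043, 0.999, 0.0, 0.001]
contact_force: [0.4, 0.2, -0.0]
gripper_width: 85.9
grasp_force: 0.0
```

Run:
```python
from h import *
s=arm.read_state();print(s['position'],s['joints'],s['clock'])
plan((483,220,200),85.2)
```

```text
[480.95740042   1.6362939  231.81260635] [ 3.42208331e-01  1.36741772e-01 -3.32501471e-01  1.98208290e-04
 -1.10023832e+00 -1.99974011e+00] 2.0
shift [0.0676 0.8708 0.1275] turn [ 0.0001  0.0004 -0.0009] |mm| 221
```

>>> arm_command(
  rows=[
    [[0.0136,0.175,0.025],[0,0,0]],
    [[0.027,0.35,0.05],[0,0,0]],
    [[0.04,0.52,0.075],[0,0,0]],
    [[0.054,0.7,0.1],[0,0,0]],
    [[0.067,0.87,0.127],[0,0,0]],
  ],
)

```text
clock: 2.5
position: [482.0, 219.7, 199.7]
ee_rot: [0.042, 0.999, 0.0, 0.0]
contact_force: [0.6, -0.5, 0.1]
gripper_width: 85.4
grasp_force: 0.0
```

Run:
```python
from h import *
plan((483,343,170),85.2)
```

```text
shift [0.0372 0.4917 0.1192] turn [0.0002 0.0003 0.0002] |mm| 127
```

>>> arm_command(
  rows=[
    [[0.012,0.16,0.04],[0,0,0]],
    [[0.025,0.33,0.08],[0,0,0]],
    [[0.037,0.49,0.12],[0,0,0]],
    [[0.037,0.49,0.12],[0,0,0]],
  ],
)

```text
clock: 2.9
position: [482.7, 344.3, 167.5]
ee_rot: [0.04, 0.999, -0.001, -0.001]
contact_force: [-0.0, -1.2, -0.3]
gripper_width: 85.5
grasp_force: 0.0
```

Run:
```python
from h import *
print(arm.read_state()['position'])
plan((483,343,75),85.2)
im,d,P=cloud('side')
cv2.imwrite('pics/pre.png',cv2.resize(im[170:300,210:350],None,fx=4,fy=4))
```

```text
[482.71189357 344.28977478 167.52903324]
shift [-0.0019 -0.0047  0.3701] turn [-0.0003 -0.0003  0.0013] |mm| 93
```

View pics/pre.png

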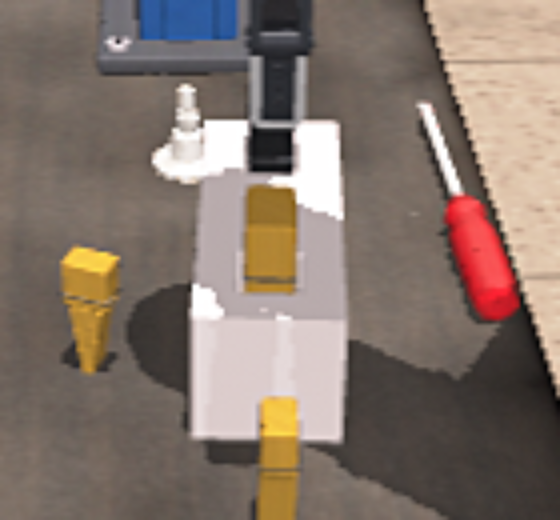

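The side view shows the brass head (crop 270,240) lined up in x with the finger at (272,150). The near finger hides the far one. I'll descend.

>>> arm_command(
  rows=[
    [[0,-0.005,0.12],[0,0,0]],
    [[0,-0.005,0.24],[0,0,0]],
    [[0,-0.005,0.32],[0,0,0]],
    [[0,-0.005,0.37],[0,0,0]],
    [[0,-0.005,0.37],[0,0,0]],
  ],
)

```text
clock: 3.45
position: [482.6, 337.8, 75.9]
ee_rot: [0.042, 0.999, -0.001, -0.001]
contact_force: [-0.6, 0.8, 0.2]
gripper_width: 85.1
grasp_force: 0.0
```

>>> arm_command(
  rows=[
    [[0,0,0],[0,0,0]],
    [[0,0,0],[0,0,0]],
    [[0,0,0],[0,0,0]],
    [[0,0,0],[0,0,0]],
    [[0,0,0],[0,0,0]],
  ],
  grip=0,
)

```text
clock: 3.95
position: [485.5, 343.4, 79.8]
ee_rot: [0.041, 0.999, 0.005, 0.003]
contact_force: [0.5, 6.2, 4.1]
gripper_width: 35.5
grasp_force: 62.4
```

>>> arm_command(
  rows=[
    [[0,0,0],[0,0,0]],
    [[0,0,0],[0,0,0]],
    [[0,0,0],[0,0,0]],
    [[0,0,0],[0,0,0]],
    [[0,0,0],[0,0,0]],
  ],
)

```text
clock: 4.45
position: [485.5, 343.4, 79.8]
ee_rot: [0.041, 0.999, 0.004, 0.003]
contact_force: [0.5, 5.7, 3.2]
gripper_width: 35.4
grasp_force: 62.4
```

>>> arm_command(
  rows=[
    [[0,0,-0.05],[0,0,0]],
    [[0,0,-0.12],[0,0,0]],
    [[0,0,-0.2],[0,0,0]],
    [[0,0,-0.28],[0,0,0]],
    [[0,0,-0.38],[0,0,0]],
  ],
)

```text
clock: 4.95
position: [482.4, 338.8, 172.4]
ee_rot: [0.042, 0.999, -0.001, -0.001]
contact_force: [0.1, 0.3, -1.1]
gripper_width: 35.0
grasp_force: 62.3
```

>>> arm_command(
  rows=[
    [[0,0,-0.15],[0,0,0]],
    [[0,0,-0.15],[0,0,0]],
    [[0,0,-0.15],[0,0,0]],
  ],
)

```text
clock: 5.25
position: [483.0, 339.4, 210.7]
ee_rot: [0.042, 0.999, 0.001, 0.0]
contact_force: [-0.9, 0.0, -2.6]
gripper_width: 35.2
grasp_force: 62.5
```

Run:
```python
from h import *
print(arm.read_state()['contact_force'])
plan((490,130,215),89)
plan((508.4,-37,215),89,p0=(490,130,215))
for n in ['top','side']:
  im,d,P=cloud(n); np.save(n+'2.npy',P)
  cv2.imwrite(n+'_im2.png',im)
im=cv2.imread('side_im2.png');cv2.imwrite('pics/lift.png',cv2.resize(im[100:300,190:350],None,fx=3,fy=3))
```

```text
[-9.39724300e-01  8.40612452e-04 -2.64521844e+00]
shift [-0.0982 -0.8324 -0.0191] turn [ 0.0007  0.0003 -0.0212] |mm| 210
shift [-0.1294 -0.6595 -0.0014] turn [ 0.0007  0.0003 -0.0212] |mm| 168
```

View pics/lift.png

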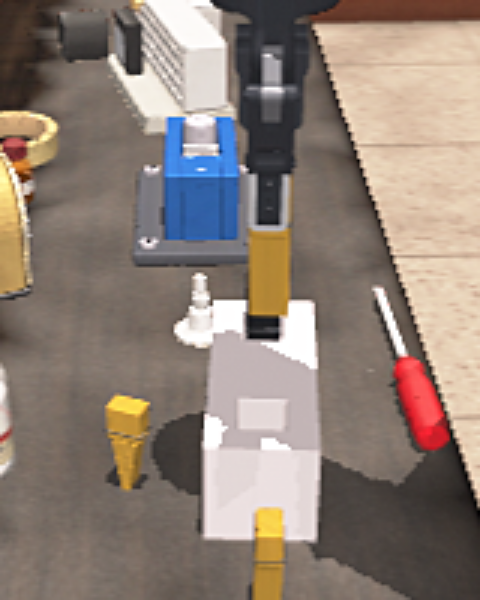

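The key is held straight: the shank tip is just above the finger at crop (268,315), and the pocket is empty at (262,413). Next I carry it to above the hub.

>>> arm_command(
  rows=[
    [[-0.02,-0.17,-0.02],[0,0,-0.004]],
    [[-0.04,-0.34,-0.02],[0,0,-0.008]],
    [[-0.06,-0.5,-0.02],[0,0,-0.013]],
    [[-0.08,-0.67,-0.02],[0,0,-0.017]],
    [[-0.098,-0.83,-0.02],[0,0,-0.021]],
  ],
)

```text
clock: 5.85
position: [489.1, 128.3, 213.2]
ee_rot: [0.009, 1.0, -0.001, -0.001]
contact_force: [1.1, -0.2, -1.2]
gripper_width: 35.1
grasp_force: 62.3
```

Run:
```python
from h import *
plan((508.4,-37,190),89)
```

```text
shift [-0.0886 -0.6598  0.0934] turn [-0.0005 -0.0009  0.0001] |mm| 168
```

>>> arm_command(
  rows=[
    [[-0.02,-0.17,0.02],[0,0,0]],
    [[-0.045,-0.34,0.045],[0,0,0]],
    [[-0.067,-0.5,0.07],[0,0,0]],
    [[-0.088,-0.66,0.093],[0,0,0]],
    [[-0.088,-0.66,0.093],[0,0,0]],
  ],
)

```text
clock: 6.35
position: [507.6, -38.8, 188.9]
ee_rot: [0.012, 1.0, -0.001, -0.003]
contact_force: [-0.6, -0.4, -1.0]
gripper_width: 35.1
grasp_force: 62.4
```

Run:
```python
from h import *
print(arm.read_state()['position'])
for n in ['side','top']:
  im,d,P=cloud(n); hsv=cv2.cvtColor(im,cv2.COLOR_BGR2HSV)
  x,y,z=P[...,0],P[...,1],P[...,2]
  br=(hsv[...,0]>14)&(hsv[...,0]<30)&(hsv[...,1]>110)&(abs(x-508)<40)&(abs(y+30)<50)&(z>95)
  q=P[br]; print(n,len(q))
  if len(q):
    print(np.percentile(q,[1,50,99],axis=0).round(1))
    for lo in range(100,200,10):
      k=q[(q[:,2]>lo)&(q[:,2]<=lo+10)]
      if len(k):print(lo,len(k),k.min(0).round(1)[:2],k.max(0).round(1)[:2],k.mean(0).round(1))
  sh=(z>85)&(z<95)&(abs(x-508)<25)&(abs(y+80)<25); print('shaft',np.nanmedian(P[sh],0) if sh.any() else 0)
  if n=='side':cv2.imwrite('pics/over.png',cv2.resize(im[80:200,200:320],None,fx=5,fy=5))
```

```text
[507.62217487 -38.81444178 188.86008649]
side 196
[[496.3 -36.4 123.5]
 [506.6 -29.6 158. ]
 [516.9 -19.2 187.9]]
120 20 [496.3 -36.5] [514.5 -31.3] [505.  -34.1 126.1]
130 27 [496.4 -37.2] [514.4 -28.2] [505.9 -33.  134.9]
140 30 [496.3 -36.4] [516.9 -29.6] [505.6 -32.3 145. ]
150 29 [496.4 -33. ] [516.9 -26.1] [506.6 -29.5 155.2]
160 33 [496.5 -32.2] [516.8 -25.9] [506.7 -29.1 164.7]
170 30 [496.6 -30.3] [516.8 -23.1] [506.7 -26.8 174.7]
180 27 [496.8 -28.5] [516.9 -18.6] [506.8 -23.  184.4]
shaft [508.31891064 -73.91283516  88.8376929 ]
top 0
shaft [502.90237332 -78.79931376  88.91593753]
```

View pics/over.png

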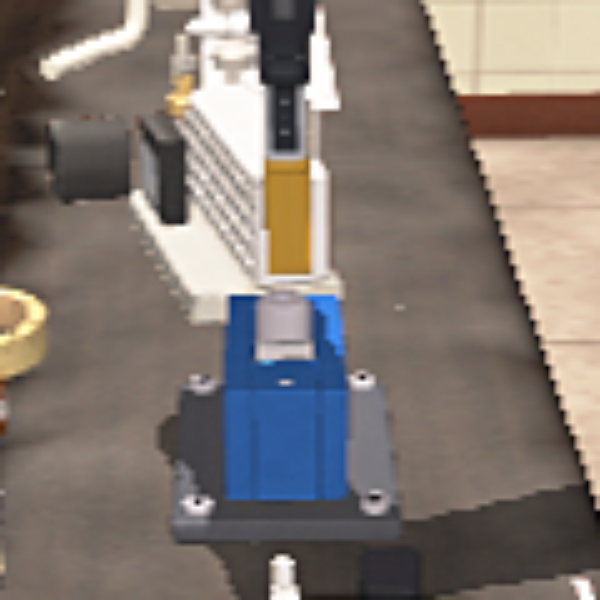

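The key hangs straight over the hub (crop 288,215), a little to the -x side of the gap. I'll correct by about +1.5 mm in x and +3 mm in y, then lower it while watching the force.

Run:
```python
from h import *
plan((509.2,-35.7,150),89)
```

```text
shift [-0.0037  0.0015  0.1595] turn [-0.0002 -0.001  -0.0009] |mm| 40
```

>>> arm_command(
  rows=[
    [[-0.004,0.006,0.04],[0,0,0]],
    [[-0.004,0.006,0.08],[0,0,0]],
    [[-0.004,0.006,0.12],[0,0,0]],
    [[-0.004,0.006,0.15],[0,0,0]],
    [[-0.004,0.006,0.15],[0,0,0]],
  ],
)

```text
clock: 6.95
position: [509.3, -33.1, 152.2]
ee_rot: [0.009, 1.0, -0.0, -0.002]
contact_force: [0.1, -0.1, -2.0]
gripper_width: 35.3
grasp_force: 62.4
```

>>> arm_command(
  rows=[
    [[0,0,0],[0,0,0]],
    [[0,0,0.02],[0,0,0]],
    [[0,0,0.04],[0,0,0]],
    [[0,0,0.06],[0,0,0]],
    [[0,0,0.06],[0,0,0]],
  ],
)

```text
clock: 7.45
position: [509.6, -33.6, 137.9]
ee_rot: [0.009, 1.0, -0.0, -0.001]
contact_force: [-0.3, 1.6, -2.1]
gripper_width: 35.3
grasp_force: 62.4
```

>>> arm_command(
  rows=[
    [[0,-0.004,0.02],[0,0,0]],
    [[0,-0.004,0.04],[0,0,0]],
    [[0,-0.004,0.06],[0,0,0]],
    [[0,-0.004,0.06],[0,0,0]],
  ],
)

```text
clock: 7.85
position: [509.6, -34.6, 122.9]
ee_rot: [0.009, 1.0, -0.0, -0.001]
contact_force: [0.2, 0.9, -0.9]
gripper_width: 34.7
grasp_force: 62.4
```

Run:
```python
from h import *
print(arm.read_state()['position'],arm.read_state()['contact_force'])
a,_,_=cloud('side');b,_,_=cloud('top')
cv2.imwrite('pics/ins.png',np.hstack([cv2.resize(a[100:200,205:305],(400,400)),cv2.resize(b[150:250,290:390],(400,400))]))
```

```text
[509.64284245 -34.57275449 122.85329087] [ 0.21673158  0.85203133 -0.93711869]
```

View pics/ins.png

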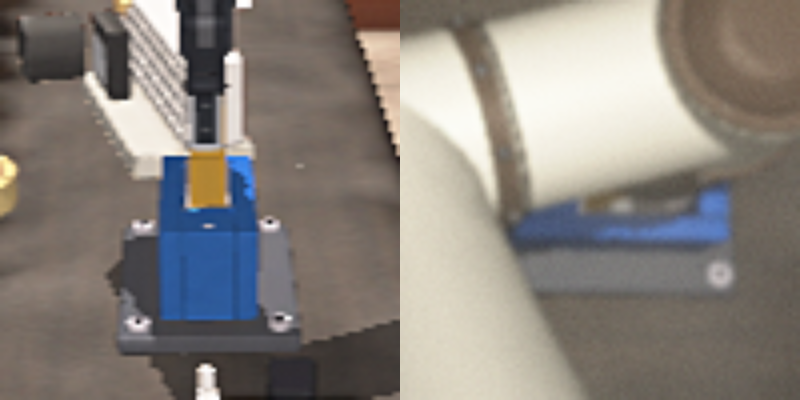

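The side view shows the shank entering the gap (left 208,200), free of contact. I'll keep lowering.

>>> arm_command(
  rows=[
    [[0,0,0.015],[0,0,0]],
    [[0,0,0.03],[0,0,0]],
    [[0,0,0.03],[0,0,0]],
  ],
)

```text
clock: 8.25
position: [510.3, -35.0, 116.0]
ee_rot: [0.009, 1.0, -0.0, -0.0]
contact_force: [0.2, -3.3, -2.5]
gripper_width: 35.2
grasp_force: 62.2
```

>>> arm_command(
  rows=[
    [[0,0,0.01],[0,0,0]],
    [[0,0,0.02],[0,0,0]],
    [[0,0,0.02],[0,0,0]],
  ],
)

```text
clock: 8.55
position: [511.2, -35.3, 112.6]
ee_rot: [0.008, 1.0, -0.001, 0.001]
contact_force: [0.6, -5.8, 4.8]
gripper_width: 35.0
grasp_force: 63.0
```

>>> arm_command(
  rows=[
    [[0,-0.006,0],[0,0,0]],
    [[0,-0.006,0],[0,0,0]],
  ],
)

```text
clock: 8.75
position: [511.1, -35.7, 112.1]
ee_rot: [0.009, 1.0, 0.0, 0.001]
contact_force: [-0.4, 0.1, 4.7]
gripper_width: 35.4
grasp_force: 63.0
```

The sideways force is gone and the key is seated loosely, so I'll release it.

>>> arm_command(
  rows=[
    [[0,0,0],[0,0,0]],
    [[0,0,0],[0,0,0]],
    [[0,0,0],[0,0,0]],
    [[0,0,0],[0,0,0]],
    [[0,0,0],[0,0,0]],
  ],
  grip=1,
)

```text
clock: 9.25
position: [510.1, -35.9, 111.1]
ee_rot: [0.009, 1.0, 0.0, -0.0]
contact_force: [0.1, 0.3, 0.7]
gripper_width: 85.2
grasp_force: 0.0
```

>>> arm_command(
  rows=[
    [[0,0,-0.05],[0,0,0]],
    [[0,0,-0.12],[0,0,0]],
    [[0,0,-0.24],[0,0,0]],
    [[0,0,-0.36],[0,0,0]],
    [[0,0,-0.36],[0,0,0]],
  ],
)

```text
clock: 9.75
position: [512.9, -35.7, 205.7]
ee_rot: [0.008, 1.0, 0.0, 0.005]
contact_force: [0.1, -0.4, 0.4]
gripper_width: 85.3
grasp_force: 0.0
```

Run:
```python
from h import *
print(arm.read_state()['position'],arm.read_state()['contact_force'])
a,d,P=cloud('side')
hsv=cv2.cvtColor(a,cv2.COLOR_BGR2HSV);x,y,z=P[...,0],P[...,1],P[...,2]
br=(hsv[...,0]>14)&(hsv[...,0]<30)&(hsv[...,1]>110)&(abs(x-508)<40)&(abs(y+30)<50)&(z>80)
q=P[br];print(len(q),np.percentile(q,[2,50,98],axis=0).round(1)); t=q[q[:,2]>np.percentile(q[:,2],98)-5];print(t.min(0),t.max(0),t.mean(0))
cv2.imwrite('pics/rel.png',cv2.resize(a[80:200,205:305],(500,600)))
```

```text
[512.92396716 -35.69766776 205.72933683] [ 0.13867469 -0.39741916  0.44873474]
213 [[499.2 -49.2  81.9]
 [509.9 -21.6 120.5]
 [520.2 -14.8 143.6]]
[500.80725222 -50.00137441 139.40049933] [519.90710426 -14.55854219 144.58703262] [510.49777295 -31.13003113 142.45227519]
```

View pics/rel.png

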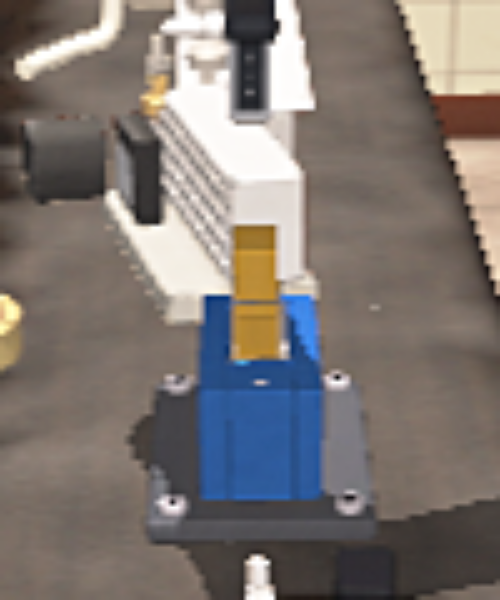

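The key stands upright and loose in the gap, with its head top at z about 143. I'll shut the gripper and push down from above.

Run:
```python
from h import *
plan((510,-37,150),89)
```

```text
shift [ 0.0065 -0.0056  0.2134] turn [ 0.0004  0.0016 -0.0001] |mm| 53
```

>>> arm_command(
  rows=[
    [[0,0,0],[0,0,0]],
    [[0,0,0],[0,0,0]],
    [[0,0,0],[0,0,0]],
    [[0,0,0],[0,0,0]],
    [[0,0,0],[0,0,0]],
  ],
  grip=0,
)

```text
clock: 10.3
position: [510.1, -36.0, 200.9]
ee_rot: [0.009, 1.0, -0.0, -0.0]
contact_force: [-1.3, 0.1, -0.0]
gripper_width: 11.9
grasp_force: 0.0
```

Run:
```python
from h import *
print(arm.read_state()['position'],arm.read_state()['gripper_width'])
plan((510,-37,150),89)
```

```text
[510.10034201 -35.9956705  200.86069607] 11.915466822142482
shift [ 1.000e-04 -4.000e-03  2.034e-01] turn [-0.0001 -0.0003 -0.0001] |mm| 51
```

>>> arm_command(
  rows=[
    [[0,-0.004,0.1],[0,0,0]],
    [[0,-0.004,0.17],[0,0,0]],
    [[0,-0.004,0.2],[0,0,0]],
    [[0,-0.004,0.2],[0,0,0]],
  ],
)

```text
clock: 10.7
position: [509.7, -37.1, 150.3]
ee_rot: [0.009, 1.0, -0.0, -0.001]
contact_force: [0.3, -0.1, 0.6]
gripper_width: 0.1
grasp_force: 0.0
```

>>> arm_command(
  rows=[
    [[0,0,0.01],[0,0,0]],
    [[0,0,0.02],[0,0,0]],
    [[0,0,0.03],[0,0,0]],
    [[0,0,0.04],[0,0,0]],
    [[0,0,0.05],[0,0,0]],
  ],
)

```text
clock: 11.2
position: [511.1, -37.0, 139.8]
ee_rot: [0.009, 1.0, -0.0, 0.001]
contact_force: [-0.4, -0.5, 6.1]
gripper_width: -0.0
grasp_force: 2.6
```

Contact at about 6 N and the key is moving. I'll keep pushing.

>>> arm_command(
  rows=[
    [[0,-0.001,0.01],[0,0,0]],
    [[0,-0.002,0.02],[0,0,0]],
    [[0,-0.003,0.03],[0,0,0]],
    [[0,-0.003,0.04],[0,0,0]],
    [[0,-0.003,0.05],[0,0,0]],
  ],
)

```text
clock: 11.7
position: [511.4, -38.0, 127.6]
ee_rot: [0.008, 1.0, -0.0, 0.002]
contact_force: [1.1, -2.3, 7.5]
gripper_width: -0.3
grasp_force: 3.4
```

>>> arm_command(
  rows=[
    [[0,-0.001,0.008],[0,0,0]],
    [[0,-0.002,0.016],[0,0,0]],
    [[0,-0.003,0.024],[0,0,0]],
    [[0,-0.003,0.032],[0,0,0]],
    [[0,-0.003,0.032],[0,0,0]],
  ],
)

```text
clock: 12.2
position: [511.5, -39.4, 119.8]
ee_rot: [0.008, 1.0, -0.001, 0.002]
contact_force: [0.1, -4.4, 6.0]
gripper_width: 0.2
grasp_force: 3.0
```

>>> arm_command(
  rows=[
    [[0,0,0.008],[0,0,0]],
    [[0,0,0.016],[0,0,0]],
    [[0,0,0.022],[0,0,0]],
    [[0,0,0.022],[0,0,0]],
  ],
)

```text
clock: 12.6
position: [512.2, -40.0, 116.3]
ee_rot: [0.008, 1.0, -0.002, 0.002]
contact_force: [-2.2, -5.8, 16.6]
gripper_width: 0.1
grasp_force: 7.9
```

>>> arm_command(
  rows=[
    [[0,0,0.008],[0,0,0]],
    [[0,0,0.016],[0,0,0]],
    [[0,0,0.016],[0,0,0]],
  ],
)

```text
clock: 12.9
position: [512.8, -40.6, 115.8]
ee_rot: [0.007, 1.0, -0.002, 0.003]
contact_force: [-9.1, -6.8, 34.6]
gripper_width: -0.4
grasp_force: 17.3
```

It has stopped at z about 116 with the force up to 35 N, so the head is home. I'll retract and check.

>>> arm_command(
  rows=[
    [[0,0,-0.05],[0,0,0]],
    [[0,0,-0.15],[0,0,0]],
    [[0,0,-0.3],[0,0,0]],
    [[0,0,-0.45],[0,0,0]],
    [[0,0,-0.45],[0,0,0]],
  ],
)

```text
clock: 13.4
position: [513.4, -38.2, 226.9]
ee_rot: [0.008, 1.0, 0.001, 0.006]
contact_force: [0.7, -0.9, -0.1]
gripper_width: 0.1
grasp_force: 0.0
```

Run:
```python
from h import *
print(arm.read_state()['position'])
a,d,P=cloud('side')
hsv=cv2.cvtColor(a,cv2.COLOR_BGR2HSV);x,y,z=P[...,0],P[...,1],P[...,2]
br=(hsv[...,0]>14)&(hsv[...,0]<30)&(hsv[...,1]>110)&(abs(x-508)<40)&(abs(y+30)<50)&(z>70)
q=P[br];t=q[q[:,2]>np.percentile(q[:,2],98)-4]
print(len(q),np.percentile(q[:,2],[1,98]),t.min(0),t.max(0),np.median(t,0))
cv2.imwrite('pics/end.png',cv2.resize(a[80:240,195:355],(600,600)))
```

```text
[513.38820335 -38.24851739 226.8743825 ]
149 [ 78.80721768 117.58186385] [501.07125022 -51.65908808 113.58331138] [522.58993088 -20.93215442 118.44439704] [512.29790778 -34.63731856 116.69311009]
```

View pics/end.png

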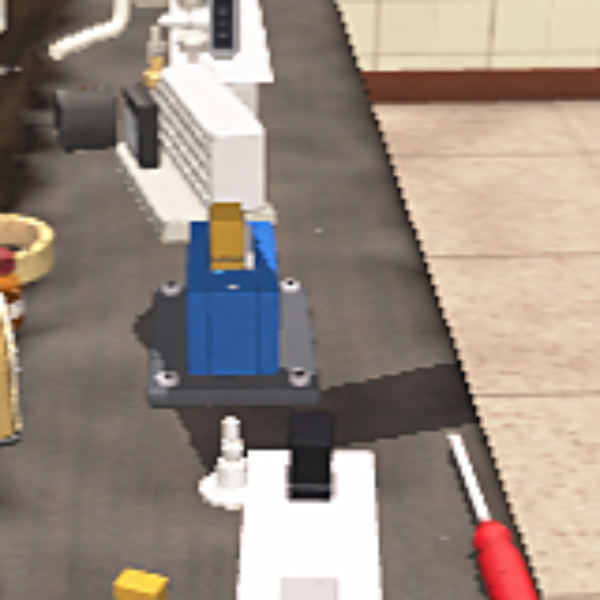

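The head sits on the hub (crop 227,235) with its top at z about 116.7, which is 78 + 38. The black key is still in the rack (310,450) and the robot is clear, so I'll hand the job in.

```bash
python3 -c "
from bench import arm
print(arm.job_done())"
```

```text
the job is handed in; nothing more can be done
None
```

The brass key is driven home in the hub gap: its head top measures 116.7 mm (hub top plus head is 116 mm). I took the shoe as tight from that rather than measuring its travel. The black-headed key is still in the rack, and the job was handed in at about 13.5 s.

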